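# Stand the slumped slide boxes back up in their tote

## Task

Two boxes of microscope slides, the blue one and the yellow one, have slumped outwards over the end walls of the grey tote. With the fingertips, push each one gently back upright, until it stands on its base flat against the box beside it, without lifting it or knocking it up with a jolt, for it is full of glass. Leave the two standing boxes and the things on the bench as they are, and finish with the hand clear.

Things in the scene. Friction and masses are not known exactly. Their poses are not given: they have to be found in the camera images.
- tote: grey sheet-metal carry tote fixed to the bench, 222 x 249 mm (its x, y), open above; origin: centre of its underside on the bench; x away from the robot, y along the row of boxes. Floor 4 mm thick, front and rear lips 26 mm high, middle panel at y = 0, 4 mm thick and 150 mm high, with a hand slot. Each half holds a standing box against the panel (|y| = 2.5 to 36.5 mm) and a slumped box
- wall_left (a point): middle of the top of the tote's left (+y) end wall: 80 mm above the bench, wall 4 mm thick, inner face at tote y = +118.4 mm. The blue box, upright and flat against its neighbour, has its outer face at about tote y = +71 mm and stays there by itself
- wall_right (a point): middle of the top of the tote's right (-y) end wall: 80 mm above the bench, wall 4 mm thick, inner face at tote y = -118.4 mm. The yellow box, upright and flat against its neighbour, has its outer face at about tote y = -71 mm and stays there by itself
- blue_box: a hundred-slide storage box of blue plastic, 208 x 34 x 165 mm (its own x, y, z), a closed rigid block of 0.45 to 0.9 kg, loose, with a blank white label on its outer face; at the start it has slumped about 35 degrees outwards over the left (tote +y) end wall of the tote. Origin: centre of its hinged underside; own z runs up the box to the clasp edge, own x runs along the tote's x
- blue_box_edge (a point): middle of the blue box's upper outer edge (the highest edge of its outer, tote +y, face; own point 0, +17, 165 mm); at the start about 139 mm above the bench and 37 mm outside the end wall, the part that overhangs it; 169 mm above the bench when upright
- blue_box_foot (a point): middle of the blue box's lower outer edge (own point 0, +17, 0 mm), on which it rests and pivots, 4 mm above the bench on the tote's floor
- yellow_box: a hundred-slide storage box of yellow plastic, 208 x 34 x 165 mm (its own x, y, z), a closed rigid block of 0.45 to 0.9 kg, loose, with a blank white label on its outer face; at the start it has slumped about 35 degrees outwards over the right (tote -y) end wall of the tote. Origin: centre of its hinged underside; own z runs up the box to the clasp edge, own x runs along the tote's x
- yellow_box_edge (a point): middle of the yellow box's upper outer edge (the highest edge of its outer, tote -y, face; own point 0, -17, 165 mm); at the start about 139 mm above the bench and 37 mm outside the end wall; 169 mm above the bench when upright
- yellow_box_foot (a point): middle of the yellow box's lower outer edge (own point 0, -17, 0 mm), on which it rests and pivots, 4 mm above the bench on the tote's floor
- white_box: a white slide box of the same size, loose, standing upright in either half, backed by the fixed middle panel; origin at the centre of its underside
- green_box: a green slide box of the same size, loose, standing upright against the other side of the middle panel; origin at the centre of its underside
- objective: a steel microscope objective with a green ring, 30 mm across and 60 mm high, standing loose on the bench beside the tote; origin at the centre of its underside
- oil_bottle: a small amber bottle with a black cap, 32 mm across and 68 mm high, standing loose on the bench beside the tote; origin at the centre of its underside
- specimen: a black mounted specimen disc, 32 mm across and 18 mm high, lying loose on the bench beside the tote; origin at the centre of its underside
Things that resemble listed ones, but are neither listed nor needed, are in the scene too. Of the things shaped like the blue_box, the blue one is meant.

How it is judged:
At the end, for the whole second after the job is handed in: Blue and yellow boxes stand on the tote floor, within 0.06 rad of upright, within about 6 mm of the neighbouring box, square with the tote (0.1 rad) and at rest; white and green boxes upright, and they and the things on the bench within 10 mm of where they were (angle between each of blue_box, yellow_box, white_box, green_box's own z axis and vertical below 0.06 rad and y of blue_box in the frame of tote between 0.045 and 0.06 m and angle between the x axis of each of blue_box, yellow_box and the x axis of tote, either way round below 0.1 rad and height (world z) of each of blue_box, yellow_box below 0.008 m and linear speed of each of blue_box, yellow_box below 0.01 m/s and y of yellow_box in the frame of tote between -0.06 and -0.045 m and distance of each of white_box, green_box, objective, oil_bottle, specimen from where it was at the start of the episode below 0.01 m and angle between each of objective, oil_bottle, specimen's own z axis and vertical below 0.1 rad); the robot touches nothing.
It fails at once if a slumped box is lifted: its lower outer edge comes more than 18 mm off the tote's floor (height (world z) of any of blue_box_foot, yellow_box_foot above 0.022 m).
It fails at once if a slumped box is knocked rather than eased: it turns faster than 4 rad/s (angular speed of any of blue_box, yellow_box above 4 rad/s).
It fails at once if a standing box is moved by more than 15 mm or tipped (distance of any of white_box, green_box from where it was at the start of the episode above 0.015 m or angle between any of white_box, green_box's own z axis and vertical above 0.2 rad).
It fails at once if a thing on the bench is moved by more than 10 mm (distance of any of objective, oil_bottle, specimen from where it was at the start of the episode above 0.01 m).
It also fails if it takes over 51 s, if anything falls off the work surface, if the arm or the gripper's body presses on something with over 40 N, if the wrist force passes 120 N, or if a joint passes its speed limit or range.

## Robot

A 6-joint arm with a two-finger parallel gripper is mounted at the origin on the work surface. World frame = base frame: x ahead of the robot, y to its left, z up, the work surface at z = 0. Lengths are in m, angles in rad, forces in N, time in s.
With the tool pointing down it reaches from about 0.35 to 0.95 m from the base axis. Payload 17.4 kg.
Tool frame: the origin (TCP) lies at the very end of the fingers, on their centre line; the grasp point (between the pads) lies 19 mm behind it; z points along the fingers, y is the line along which they close (so a half turn about z gives the same grasp; the last joint's range is limited). The gripper opens to 93 mm and grips with 3 to 60 N. Pads are 15 mm wide; open, the fingers measure 128 mm over their backs; the gripper's body (75 mm by 188 mm) begins 65 mm behind the grasp point.
Start: joints at [1.128, 0.116, 1.442, -0, 1.584, -0.038], TCP at [0.266, 0.62, 0.219] pointing down, gripper open.
Joint ranges: [-2.83, 2.83], [-0.83, 2.19], [0.07, 2.5], [-1.14, 4.28], [0.01, 3], [-2.97, 2.97]. Speed limits (rad/s): [1.89, 1.89, 2.22, 3.14, 3.14, 3.14].

## Interface

Orientations are given as a unit quaternion [w, x, y, z].
In Python, from bench import * gives the robot as it stands.
- The arm moves only by the tool carry_out, never from a script. Its argument "targets" is one flat list of numbers, 7 for each row, row after row: the shift along the tool's x, y, z in m, then the turn, a rotation vector about the tool's x, y, z in degrees, then the gripper command: -1 is shut, 1 is fully open, values between are in proportion. A call has 1 to 8 rows; each row is the pose to reach, as a shift and turn from the pose commanded when the call began, along the tool's axes at that moment; what a row does not reach only later rows make up. A row lasts 1/12 s, in which the tool goes at most 41.7 mm and 7.16 degrees, less where a joint would pass 70% of its speed; a pose out of reach is approached as far as the arm can. A call with a gripper value outside its range is refused whole. The fingers move at their own pace and stop on an object; the grip force is fixed at half the most. Time passes only in rows, so rows that repeat a pose let the fingers close. It gives the time, the measured TCP pose, the force, the opening and the grip force at its end, in the units of the state.
- read_state(): the state, without advancing time (a new reading comes with each control period).
- capture(name): name is "scene" or "top" or "wrist"; returns a dict with "img" (420x560x3 uint8, red, green, blue), "fx", "fy", "cx", "cy" (pixels), "R" (3x3) and "t" (3): a world point X has camera coordinates R X + t. Camera axes: x right, y down, z forward; pixel columns grow to the right and rows downward; lengths in m; the calibration is good to about 2 mm. The wrist camera is an equidistant fisheye: a pixel r from the principal point sees the ray r / f radians off the axis. A picture is of the moment at which its call begins. There is no depth.
- job_done(): hands the job in; it is judged then, once.
The state is a dict: "time_s": time; "q": joint angles; "dq": joint speeds; "joint_efforts": joint torques, N m; "tcp_pos": TCP position; "tool_rot": TCP orientation; "ft_force": force on the tool from outside, world axes, zero at the start; "moment": the same for the moment, N m; "gripper_width": opening from 0.0 (shut) to 1.0 (fully open); "gripper_force": force on a finger pad.
Only numpy, scipy, OpenCV 4.12 (cv2) and the standard library are available. Lean on these libraries where they do the work, as an engineer would, in place of code of your own. Each camera call takes 0.05 s, during which the arm holds its last target. There are 200 camera calls.

## Working session

There is one attempt and no reset: what is moved stays moved. The work goes in short steps, Python scripts to look and compute and a tool call to move; the robot and the scene stay as the last step left them, time stands still between calls to the robot, and variables do not carry over. Pictures are saved under pics/ and viewed, at most 10 in all, crops included, and the job is handed in when it is done.

Besides the shell and the picture viewer there is one more tool, called after "Request:" as name(argument=value, ...) on one line, values as JSON. carry_out: Moves the arm, as the interface text tells. Its arguments: {"type":"object","properties":{"targets":{"type":"array"}},"required":["targets"]}

```bash
mkdir -p pics
python3 - <<'E'
from bench import *
import cv2,pickle
for n in("scene","top"):
    c=capture(n); pickle.dump(c,open(n+".pkl","wb")); cv2.imwrite(f"pics/{n}0.png",c["img"][:,:,::-1])
    print(n,c["fx"],c["fy"],c["cx"],c["cy"],c["R"],c["t"])
print(read_state())
E
```

```text
scene 427.0474409469416 427.0474409469416 281.85603080334414 207.08187250113656 [[ 0.41426907 -0.91006972 -0.01241982]
 [-0.76884674 -0.3426155  -0.5398975 ]
 [ 0.48708914  0.23321177 -0.84163914]] [-0.1566013   0.54531421  0.56745002]
top 522.2077095937871 522.2077095937871 285.8732973962043 208.57041860756317 [[-0.00266074 -0.99946047  0.03273661]
 [-0.99930521  0.00144047 -0.0372427 ]
 [ 0.03717545 -0.03281296 -0.99876989]] [0.05534481 0.5761147  1.01106725]
{'time_s': 0.1, 'q': array([ 1.12819776e+00,  1.16434667e-01,  1.44214964e+00, -3.46554242e-05,
        1.58403273e+00, -3.78043172e-02]), 'dq': array([ 1.10851161e-03, -1.55502802e-04, -1.37907519e-03, -3.72229205e-05,
        8.52683230e-04, -1.09058001e-04]), 'joint_efforts': array([ 1.62207496e-03, -7.22914052e+01, -6.23859215e+01,  7.82105955e-02,
        2.28129560e-02, -7.81568269e-05]), 'tcp_pos': array([0.26578001, 0.62028068, 0.21801159]), 'tool_rot': array([-1.05020499e-04,  2.01018291e-01,  9.79587354e-01, -5.01607964e-04]), 'ft_force': array([ 0.25738409,  0.03403072, -0.7542855 ]), 'moment': array([-0.00866473,  0.05294037,  0.01540372]), 'gripper_force': 0.0, 'gripper_width': 0.9991513497073191}
```

View pics/scene0.png

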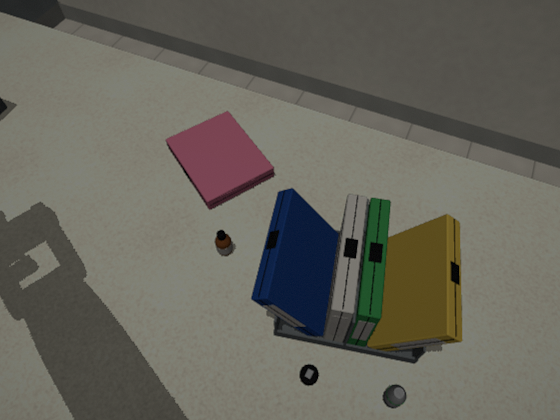

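View pics/top0.png

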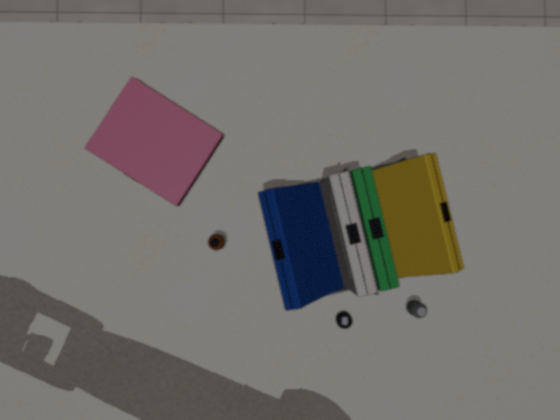

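Scene view: blue box slumped left (outer edge about (290,190)–(257,300)), white and green standing, yellow slumped right (outer edge about (460,220)–(460,340)). The bottle is at (223,242), the specimen at (309,374) and the objective at (395,396). In the top view the blue outer edge runs (262,192)–(290,308) and the yellow (436,154)–(461,271). The pink flat slab is unneeded. Only one box is blue.

```bash
cat > h.py <<'E'
import cv2,numpy as np
def P(c):
    K=np.array([[c["fx"],0,c["cx"]],[0,c["fy"],c["cy"]],[0,0,1]]); return K@np.c_[c["R"],c["t"]]
HS={"blue":((105,120,30),(130,255,255)),"yellow":((18,130,60),(32,255,255)),"green":((45,110,30),(80,255,255))}
def poly(img,col):
    h=cv2.cvtColor(img,cv2.COLOR_RGB2HSV); m=cv2.inRange(h,*HS[col])
    m=cv2.morphologyEx(m,cv2.MORPH_CLOSE,np.ones((9,9)))
    k=max(cv2.findContours(m,0,2)[0],key=cv2.contourArea)
    return cv2.approxPolyDP(cv2.convexHull(k),4,True)[:,0]
def tri(cs,ps):
    X=cv2.triangulatePoints(P(cs[0]),P(cs[1]),*[np.array(p,float).reshape(2,1) for p in ps])[:,0]; X=X[:3]/X[3]
    e=[np.linalg.norm((lambda u:u[:2]/u[2])(P(c)@np.r_[X,1])-p) for c,p in zip(cs,ps)]
    return X,e
E
python3 - <<'E'
from h import *; import pickle
S,T=[pickle.load(open(n+".pkl","rb")) for n in("scene","top")]
for c in HS: print(c,"S",poly(S["img"],c).tolist(),"T",poly(T["img"],c).tolist())
a=[S["img"][180:370,240:480],T["img"][140:330,240:480]]
cv2.imwrite("pics/crop0.png",cv2.resize(np.hstack(a)[:,:,::-1],None,fx=1.66,fy=1.66,interpolation=2)*1)
E
```

```text
blue S [[288, 189], [338, 235], [322, 335], [302, 332], [252, 298], [278, 193]] T [[318, 183], [342, 287], [287, 309], [259, 193]]
yellow S [[450, 216], [459, 226], [461, 340], [390, 350], [368, 346], [388, 238]] T [[435, 154], [462, 268], [398, 276], [373, 170]]
green S [[374, 198], [389, 201], [381, 312], [366, 343], [347, 342]] T [[361, 168], [371, 169], [397, 285], [385, 289], [378, 286], [351, 174]]
```

View pics/crop0.png

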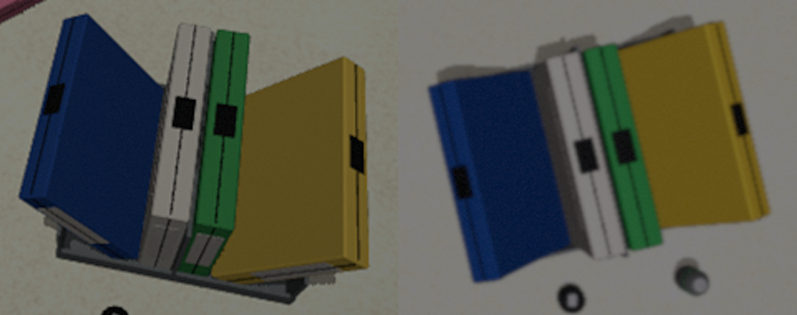

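The enlarged crop confirms it: the blue box is the left, slumped one with the clasp at (272,240), the only blue box. The yellow box is slumped at the right. Now triangulating the outer-edge corners.

Run:
```python
from h import *; import pickle
from bench import *
np.set_printoptions(precision=4,suppress=True)
cs=[pickle.load(open(n+".pkl","rb")) for n in("scene","top")]
pts={"Bfar":((279,192),(259.5,192.5)),"Bnear":((253,298),(286.5,309)),"Yfar":((459,222),(435,153.5)),"Ynear":((461.5,341),(462.5,268.5)),
"Gfar_in":((373,198.5),(352.5,168)),"Gfar_out":((389,200),(370.5,167)),"bottlecap":((221,234),(215,242))}
X={}
for k,p in pts.items(): X[k],e=tri(cs,p); print(k,X[k],np.round(e,1))
B=(X["Bfar"]+X["Bnear"])/2;Y=(X["Yfar"]+X["Ynear"])/2
for a,b in(("Bfar","Bnear"),("Yfar","Ynear")):
    d=X[a]-X[b];print(np.linalg.norm(d),np.degrees(np.arctan2(d[1],d[0])))
d=B-Y;print("mid",(B+Y)/2,"sep",np.linalg.norm(d),"tote yaw",np.degrees(np.arctan2(-d[0],d[1])))
s=read_state()
w=capture("wrist"); print("wristcam pos",-w["R"].T@w["t"],s["tcp_pos"])
```

```text
Bfar [0.5986 0.1036 0.1419] [0.3 0.2]
Bnear [0.4016 0.0578 0.1424] [0.1 0.1]
Yfar [ 0.6663 -0.2003  0.1411] [0.8 0.6]
Ynear [ 0.4681 -0.2463  0.1387] [1.1 0.6]
Gfar_in [ 0.6387 -0.0535  0.1615] [0.7 0.5]
Gfar_out [ 0.6387 -0.0806  0.1736] [0.1 0.1]
bottlecap [0.5129 0.1862 0.0676] [0.1 0.1]
0.20219860920711905 13.088142031196195
0.20348914830005163 13.069071524110749
mid [ 0.5337 -0.0713  0.141 ] sep 0.3113143211055699 tote yaw 12.451767433372318
wristcam pos [0.2001 0.6487 0.3828] [0.2658 0.6203 0.218 ]
```

Heights of 0.139–0.142 match the expected 0.139 m, edge lengths are about 203 mm against 208, and the tote yaw is about 13°, with its centre near (0.534, -0.071). Plan: open fingers spread along tote x, tool pointing down, TCP at about z 0.115 outside the edge, then push inwards.

Request:
carry_out(targets=[-0.404, -0.372, 0, 0, 0, 53.9, 1, -0.404, -0.372, 0, 0, 0, 53.9, 1, -0.404, -0.372, 0, 0, 0, 53.9, 1, -0.404, -0.372, 0, 0, 0, 53.9, 1, -0.404, -0.372, 0, 0, 0, 53.9, 1, -0.404, -0.372, 0, 0, 0, 53.9, 1, -0.404, -0.372, 0, 0, 0, 53.9, 1, -0.404, -0.372, 0, 0, 0, 53.9, 1])

```text
time_s: 0.82
tcp_pos: [0.4025, 0.3144, 0.2186]
tool_rot: [0.0, 0.626, 0.78, 0.0]
ft_force: [2.0, 1.2, 0.3]
gripper_width: 1.002
gripper_force: 0.0
```

```bash
cat > go.py <<'E'
import sys,numpy as np
from bench import *
from scipy.spatial.transform import Rotation as Ro
np.set_printoptions(precision=4,suppress=True)
C=np.array([.534,-.0713,0]);yaw=np.radians(12.9)
A=np.array([[np.cos(yaw),-np.sin(yaw),0],[np.sin(yaw),np.cos(yaw),0],[0,0,1]])
def go(goal,sgn=1): # goal in tote frame; tool y = sgn * tote x, tool z down
    s=read_state();R=Ro.from_quat(np.roll(s["tool_rot"],-1))
    yv=sgn*A[:,0];zv=np.array([0,0,-1.]);G=Ro.from_matrix(np.c_[np.cross(yv,zv),yv,zv])
    print("t",s["time_s"],"tote pos",A.T@(s["tcp_pos"]-C),"F tote",A.T@s["ft_force"],"q",s["q"],"w",s["gripper_width"])
    print("shift",R.inv().apply(C+A@np.array(goal)-s["tcp_pos"]),"turn",(R.inv()*G).as_rotvec(degrees=True))
if __name__=="__main__": go([float(v) for v in sys.argv[1:4]])
E
python3 go.py 0 .195 .115
```

```text
t 0.8167 tote pos [-0.0421  0.4053  0.2186] F tote [2.1839 0.7553 0.2813] q [ 0.6132 -0.247   1.7873 -0.      1.6012  0.3949] w 1.0022677464820346
shift [-0.2101  0.0435  0.1036] turn [ 0.0075 -0.002  -0.39  ]
```

Request:
carry_out(targets=[-0.2, 0.043, 0.02, 0, 0, 0, 1, -0.2, 0.043, 0.05, 0, 0, 0, 1, -0.2, 0.043, 0.1, 0, 0, 0, 1, -0.2, 0.043, 0.1, 0, 0, 0, 1, -0.2, 0.043, 0.1, 0, 0, 0, 1, -0.2, 0.043, 0.1, 0, 0, 0, 1, -0.2, 0.043, 0.1, 0, 0, 0, 1, -0.2, 0.043, 0.1, 0, 0, 0, 1])

```text
time_s: 1.48
tcp_pos: [0.4887, 0.1302, 0.1179]
tool_rot: [-0.001, 0.624, 0.781, -0.001]
ft_force: [-0.4, 0.0, -0.2]
gripper_width: 1.0
gripper_force: 0.0
```

```bash
python3 go.py 0 .195 .115
```

```text
t 1.4833 tote pos [0.0008 0.2065 0.1179] F tote [-0.3552  0.0887 -0.2329] q [ 0.2098 -0.2135  1.9234  0.0002  1.4334 -0.0134] w 0.9997466485236681
shift [-0.0115 -0.0008  0.0029] turn [-0.0976 -0.0108 -0.1163]
```

Request:
carry_out(targets=[-0.01, 0, 0.002, 0, 0, 0, 1, -0.02, 0, 0.002, 0, 0, 0, 1, -0.03, 0, 0.002, 0, 0, 0, 1, -0.036, 0, 0.002, 0, 0, 0, 1, -0.042, 0, 0.002, 0, 0, 0, 1, -0.048, 0, 0.002, 0, 0, 0, 1, -0.054, 0, 0.002, 0, 0, 0, 1, -0.054, 0, 0.002, 0, 0, 0, 1])

```text
time_s: 2.15
tcp_pos: [0.5014, 0.0779, 0.1173]
tool_rot: [0.0, 0.623, 0.782, 0.001]
ft_force: [1.7, 2.9, 2.3]
gripper_width: 1.001
gripper_force: 1.5
```

```bash
python3 go.py 0 .0785 .115
python3 - <<'E'
from bench import *;import cv2
cv2.imwrite("pics/s1.png",capture("scene")["img"][:,:,::-1])
E
```

```text
t 2.15 tote pos [0.0016 0.1527 0.1173] F tote [2.2834 2.4072 2.3049] q [ 0.1036 -0.2112  1.9224  0.0005  1.4292 -0.1216] w 1.0006579707412329
shift [-0.0742 -0.0016  0.0023] turn [ 0.0718 -0.0175 -0.0034]
```

View pics/s1.png

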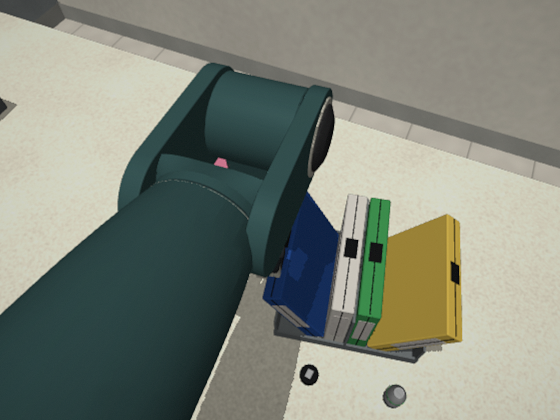

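The arm hides most of the blue box, but its near corner has moved from (253,298) to about (266,300). Contact has been made and it is tilting up gently at about 3 N.

Request:
carry_out(targets=[-0.006, -0.001, 0.001, 0, 0, 0, 1, -0.012, -0.001, 0.001, 0, 0, 0, 1, -0.018, -0.001, 0.001, 0, 0, 0, 1, -0.024, -0.001, 0.001, 0, 0, 0, 1, -0.03, -0.001, 0.001, 0, 0, 0, 1, -0.035, -0.001, 0.001, 0, 0, 0, 1, -0.04, -0.001, 0.001, 0, 0, 0, 1, -0.04, -0.001, 0.001, 0, 0, 0, 1])

```text
time_s: 2.87
tcp_pos: [0.509, 0.0382, 0.1155]
tool_rot: [0.0, 0.623, 0.782, -0.0]
ft_force: [-0.8, 0.0, -0.0]
gripper_width: 1.0
gripper_force: 0.0
```

```bash
python3 go.py 0 .0785 .115
```

```text
t 2.8667 tote pos [0.0001 0.1123 0.1155] F tote [-0.7401  0.2023 -0.0344] q [ 0.0251 -0.2017  1.9175 -0.0004  1.4262 -0.1993] w 1.0003196336741607
shift [-0.0338 -0.0001  0.0005] turn [-0.024   0.0201 -0.0389]
```

Request:
carry_out(targets=[-0.005, 0, 0, 0, 0, 0, 1, -0.01, 0, 0, 0, 0, 0, 1, -0.015, 0, 0, 0, 0, 0, 1, -0.02, 0, 0, 0, 0, 0, 1, -0.024, 0, 0, 0, 0, 0, 1, -0.027, 0, 0, 0, 0, 0, 1, -0.029, 0, 0, 0, 0, 0, 1, -0.029, 0, 0, 0, 0, 0, 1])

```text
time_s: 3.53
tcp_pos: [0.5155, 0.0105, 0.1156]
tool_rot: [0.0, 0.623, 0.782, -0.0]
ft_force: [-0.1, 0.0, -0.2]
gripper_width: 1.001
gripper_force: 0.0
```

```bash
python3 go.py 0 .0785 .115
```

```text
t 3.5333 tote pos [0.0002 0.0839 0.1156] F tote [-0.0601  0.0263 -0.1872] q [-0.029  -0.19    1.9072 -0.      1.4244 -0.254 ] w 1.0011193959217763
shift [-0.0054 -0.0002  0.0006] turn [-0.0005  0.0022 -0.013 ]
```

Request:
carry_out(targets=[-0.001, 0, 0, 0, 0, 0, 1, -0.002, 0, 0, 0, 0, 0, 1, -0.003, 0, 0, 0, 0, 0, 1, -0.004, 0, 0, 0, 0, 0, 1, -0.005, 0, 0, 0, 0, 0, 1, -0.006, 0, 0, 0, 0, 0, 1, -0.007, 0, 0, 0, 0, 0, 1, -0.007, 0, 0, 0, 0, 0, 1])

```text
time_s: 4.2
tcp_pos: [0.516, 0.0084, 0.1158]
tool_rot: [-0.004, 0.622, 0.783, 0.003]
ft_force: [-13.5, 40.8, 6.8]
gripper_width: 1.0
gripper_force: 21.9
```

```bash
python3 go.py 0 .0785 .115;python3 - <<'E'
from bench import *;import cv2,numpy as np
a=capture("scene")["img"][170:370,200:480];b=capture("top")["img"][130:330,220:500]
cv2.imwrite("pics/s2.png",cv2.resize(np.hstack([a,b])[:,:,::-1],None,fx=1.42,fy=1.42))
E
```

```text
t 4.2 tote pos [0.0002 0.0817 0.1158] F tote [-4.0672 42.767   6.828 ] q [-0.0381 -0.1874  1.9048  0.0087  1.4269 -0.2669] w 0.9998483255274124
shift [-0.0033 -0.0002  0.0007] turn [-0.0223 -0.5176  0.1318]
```

View pics/s2.png

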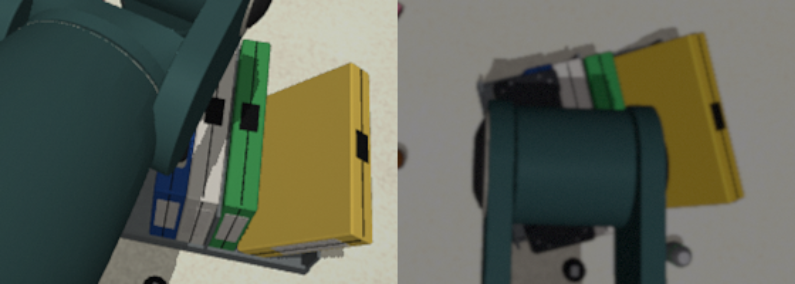

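The blue box stands upright against the white one (near end at (165,215) in the crop). The 43 N says it has seated on a firm stop. Backing off, then rising.

Request:
carry_out(targets=[0.01, 0, 0, 0, 0, 0, 1, 0.025, 0, 0, 0, 0, 0, 1, 0.025, 0, -0.035, 0, 0, 0, 1, 0.025, 0, -0.07, 0, 0, 0, 1, 0.025, 0, -0.11, 0, 0, 0, 1, 0.025, 0, -0.12, 0, 0, 0, 1, 0.025, 0, -0.12, 0, 0, 0, 1, 0.025, 0, -0.12, 0, 0, 0, 1])

```text
time_s: 4.97
tcp_pos: [0.5115, 0.0284, 0.2356]
tool_rot: [0.0, 0.623, 0.782, 0.0]
ft_force: [-0.8, 0.6, -1.2]
gripper_width: 1.003
gripper_force: 0.0
```

```bash
python3 go.py 0 -.2 .235
```

```text
t 4.9667 tote pos [0.0003 0.1022 0.2356] F tote [-0.5934  0.8004 -1.2431] q [ 0.0058 -0.2473  1.7603 -0.      1.628  -0.2196] w 1.00264548076484
shift [-0.3022 -0.0004  0.0006] turn [0.0359 0.0096 0.0122]
```

Request:
carry_out(targets=[-0.305, 0, 0, 0, 0, 0, 1, -0.305, 0, 0, 0, 0, 0, 1, -0.305, 0, 0, 0, 0, 0, 1, -0.305, 0, 0, 0, 0, 0, 1, -0.305, 0, 0, 0, 0, 0, 1, -0.305, 0, 0, 0, 0, 0, 1, -0.305, 0, 0, 0, 0, 0, 1, -0.305, 0, 0, 0, 0, 0, 1])

```text
time_s: 5.63
tcp_pos: [0.5791, -0.2733, 0.2324]
tool_rot: [-0.002, 0.624, 0.781, -0.001]
ft_force: [-0.2, 0.8, -0.3]
gripper_width: 1.0
gripper_force: 0.0
```

```bash
python3 go.py 0 -.205 .115;python3 - <<'E'
from bench import *;import cv2,numpy as np
a=capture("scene")["img"][170:370,200:480];b=capture("top")["img"][130:330,220:500]
cv2.imwrite("pics/s3.png",cv2.resize(np.hstack([a,b])[:,:,::-1],None,fx=1.42,fy=1.42))
E
```

```text
t 5.6333 tote pos [-0.0011 -0.207   0.2324] F tote [-0.0291  0.8429 -0.32  ] q [-0.4803  0.04    1.4998 -0.0009  1.6052 -0.7029] w 0.9999734975490197
shift [0.0018 0.0015 0.1174] turn [-0.1813 -0.0871 -0.1468]
```

View pics/s3.png

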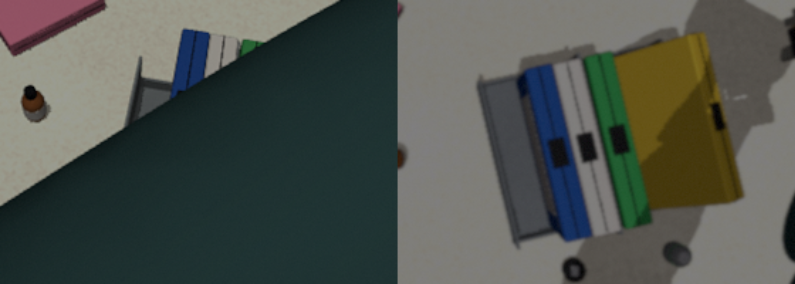

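The top crop shows the blue box upright and flat against the white one, both square. The yellow box is still slumped, its outer edge at about (722,120) in the crop, with the fingers beyond it at x≈790. Lowering, then pushing along tool +x.

Request:
carry_out(targets=[0, 0.001, 0.04, 0, 0, 0, 1, 0, 0.001, 0.08, 0, 0, 0, 1, 0, 0.001, 0.117, 0, 0, 0, 1, 0, 0.001, 0.117, 0, 0, 0, 1, 0.01, 0.001, 0.117, 0, 0, 0, 1, 0.02, 0.001, 0.117, 0, 0, 0, 1, 0.03, 0.001, 0.117, 0, 0, 0, 1, 0.03, 0.001, 0.117, 0, 0, 0, 1])

```text
time_s: 6.4
tcp_pos: [0.5744, -0.2375, 0.1214]
tool_rot: [0.002, 0.623, 0.783, 0.001]
ft_force: [-0.2, 0.2, 0.5]
gripper_width: 0.999
gripper_force: 0.0
```

```bash
python3 go.py 0 -.0785 .115
```

```text
t 6.4 tote pos [ 0.0022 -0.1711  0.1214] F tote [-0.1307  0.2452  0.5099] q [-0.4334  0.041   1.6798  0.0004  1.4175 -0.6601] w 0.998541664424891
shift [ 0.0926 -0.0021  0.0062] turn [0.1612 0.0982 0.0872]
```

Request:
carry_out(targets=[0.006, -0.001, 0.004, 0, 0, 0, 1, 0.012, -0.001, 0.004, 0, 0, 0, 1, 0.018, -0.001, 0.004, 0, 0, 0, 1, 0.024, -0.001, 0.004, 0, 0, 0, 1, 0.03, -0.001, 0.004, 0, 0, 0, 1, 0.036, -0.001, 0.004, 0, 0, 0, 1, 0.042, -0.001, 0.004, 0, 0, 0, 1, 0.045, -0.001, 0.004, 0, 0, 0, 1])

```text
time_s: 7.07
tcp_pos: [0.5625, -0.1949, 0.1146]
tool_rot: [-0.0, 0.623, 0.782, 0.0]
ft_force: [0.1, -2.0, 1.5]
gripper_width: 1.0
gripper_force: 0.8
```

```bash
python3 go.py 0 -.0785 .115
```

```text
t 7.0667 tote pos [ 0.0002 -0.1268  0.1146] F tote [-0.373  -1.93    1.5143] q [-0.3765 -0.0091  1.7419  0.0002  1.4092 -0.602 ] w 0.9999055355759201
shift [ 0.0483 -0.0002 -0.0004] turn [-0.0076 -0.02    0.0203]
```

Request:
carry_out(targets=[0.006, 0, 0, 0, 0, 0, 1, 0.012, 0, 0, 0, 0, 0, 1, 0.017, 0, 0, 0, 0, 0, 1, 0.022, 0, 0, 0, 0, 0, 1, 0.027, 0, 0, 0, 0, 0, 1, 0.032, 0, 0, 0, 0, 0, 1, 0.036, 0, 0, 0, 0, 0, 1, 0.039, 0, 0, 0, 0, 0, 1])

```text
time_s: 7.73
tcp_pos: [0.5539, -0.1572, 0.1146]
tool_rot: [-0.0, 0.623, 0.782, 0.0]
ft_force: [-1.0, 0.4, 0.4]
gripper_width: 0.998
gripper_force: 0.0
```

```bash
python3 go.py 0 -.0785 .115
```

```text
t 7.7333 tote pos [ 0.0003 -0.0882  0.1146] F tote [-0.9033  0.6078  0.4264] q [-0.3209 -0.0522  1.7838  0.0001  1.41   -0.5463] w 0.9977296937557532
shift [ 0.0097 -0.0003 -0.0004] turn [-0.001  -0.0067  0.0157]
```

Request:
carry_out(targets=[0.001, 0, 0, 0, 0, 0, 1, 0.002, 0, 0, 0, 0, 0, 1, 0.003, 0, 0, 0, 0, 0, 1, 0.004, 0, 0, 0, 0, 0, 1, 0.005, 0, 0, 0, 0, 0, 1, 0.006, 0, 0, 0, 0, 0, 1, 0.006, 0, 0, 0, 0, 0, 1])

```text
time_s: 8.32
tcp_pos: [0.5527, -0.1518, 0.1146]
tool_rot: [-0.0, 0.623, 0.782, -0.0]
ft_force: [-0.1, -1.4, -0.2]
gripper_width: 1.001
gripper_force: 0.0
```

```bash
python3 go.py 0 -.0785 .115
```

```text
t 8.3167 tote pos [ 0.0002 -0.0827  0.1146] F tote [-0.4378 -1.3815 -0.2085] q [-0.3126 -0.0581  1.7895  0.      1.4103 -0.5379] w 1.001083589758262
shift [ 0.0042 -0.0002 -0.0004] turn [-0.0022 -0.0024  0.0054]
```

Request:
carry_out(targets=[0.001, 0, 0, 0, 0, 0, 1, 0.002, 0, 0, 0, 0, 0, 1, 0.003, 0, 0, 0, 0, 0, 1, 0.003, 0, 0, 0, 0, 0, 1])

```text
time_s: 8.65
tcp_pos: [0.552, -0.1488, 0.1147]
tool_rot: [-0.0, 0.623, 0.782, 0.0]
ft_force: [-0.6, 0.4, 0.2]
gripper_width: 0.999
gripper_force: 0.0
```

```bash
python3 go.py 0 -.0785 .115
```

```text
t 8.65 tote pos [ 0.0002 -0.0796  0.1147] F tote [-0.529   0.5778  0.2143] q [-0.308  -0.0614  1.7926  0.      1.4104 -0.5333] w 0.999341848976088
shift [ 0.0011 -0.0002 -0.0003] turn [-0.0003 -0.0022  0.012 ]
```

Request:
carry_out(targets=[0.001, 0, 0, 0, 0, 0, 1, 0.002, 0, 0, 0, 0, 0, 1, 0.003, 0, 0, 0, 0, 0, 1, 0.004, 0, 0, 0, 0, 0, 1, 0.004, 0, 0, 0, 0, 0, 1])

```text
time_s: 9.07
tcp_pos: [0.5514, -0.1463, 0.1148]
tool_rot: [0.001, 0.623, 0.782, -0.001]
ft_force: [3.2, -13.2, -2.7]
gripper_width: 0.996
gripper_force: 6.5
```

```bash
python3 go.py 0 -.0785 .115
```

```text
t 9.0667 tote pos [ 0.0003 -0.077   0.1148] F tote [  0.1866 -13.5917  -2.6868] q [-0.3027 -0.0653  1.7961 -0.0024  1.4089 -0.5279] w 0.9964619240314629
shift [-0.0015 -0.0003 -0.0002] turn [0.0237 0.1738 0.0231]
```

Seated: 13.6 N at a stop, and the contact-to-contact span of 159 mm matches 142 plus the two finger half-widths. Backing off and up.

Request:
carry_out(targets=[-0.008, 0, 0, 0, 0, 0, 1, -0.025, 0, 0, 0, 0, 0, 1, -0.025, 0, -0.04, 0, 0, 0, 1, -0.025, 0, -0.08, 0, 0, 0, 1, -0.025, 0, -0.12, 0, 0, 0, 1, -0.06, 0, -0.14, 0, 0, 0, 1, -0.1, 0, -0.14, 0, 0, 0, 1, -0.14, 0, -0.14, 0, 0, 0, 1])

```text
time_s: 9.73
tcp_pos: [0.5831, -0.283, 0.2571]
tool_rot: [0.002, 0.623, 0.783, 0.0]
ft_force: [0.6, -0.6, -0.2]
gripper_width: 1.001
gripper_force: 0.0
```

Request:
carry_out(targets=[-0.04, 0, 0, 0, 0, 0, 1, -0.08, 0, 0, 0, 0, 0, 1, -0.12, 0, 0, 0, 0, 0, 1, -0.12, 0, 0, 0, 0, 0, 1, -0.12, 0, 0, 0, 0, 0, 1])

```text
time_s: 10.15
tcp_pos: [0.609, -0.4004, 0.253]
tool_rot: [-0.001, 0.624, 0.781, 0.0]
ft_force: [-0.4, 0.6, -0.1]
gripper_width: 1.003
gripper_force: 0.0
```

Run:
```python
from bench import *;from h import *;import pickle
np.set_printoptions(precision=3,suppress=True)
a=capture("scene")["img"][170:420,200:480];c=capture("top");b=c["img"][110:360,220:500]
cv2.imwrite("pics/s4.png",cv2.resize(np.hstack([a,b])[:,:,::-1],None,fx=1.42,fy=1.42))
print([ (k,poly(c["img"],k).tolist()) for k in HS],read_state()["ft_force"])
```

```text
[('blue', [[322, 176], [328, 177], [355, 291], [340, 299], [327, 286], [304, 187]]), ('yellow', [[374, 165], [391, 165], [416, 283], [399, 284]]), ('green', [[370, 167], [398, 283], [382, 290], [351, 174]])] [-0.345  0.325  1.168]
```

View pics/s4.png

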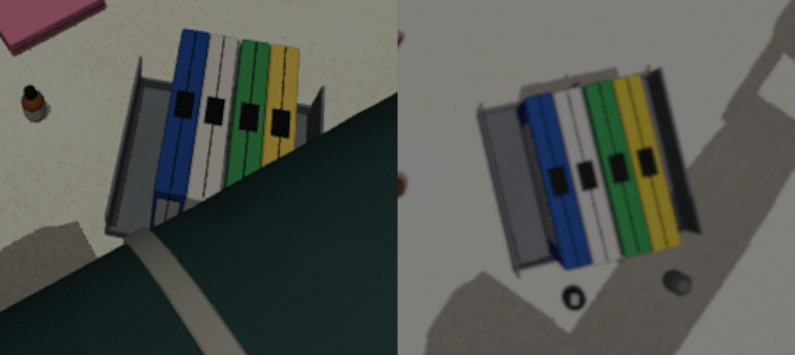

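Both boxes stand upright and flat beside their neighbours: the four tops form one even row from (540,95) to (650,240) in the top crop. The specimen (574,297), objective (678,283) and bottle are where they were. The hand is clear.

```bash
python3 -c "
from bench import *
print(job_done())"
```

```text
the job is handed in; nothing more can be done
None
```

I pushed the blue and yellow boxes gently back upright against their neighbours and handed the job in with the hand clear. The last top view shows all four boxes in an even row and the bench things where they were; the hand-in returned no verdict.

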